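Hold the pendulum angle gauge on its mark on a clamped pipe

ROBOT

A 6-joint arm with a two-finger parallel gripper is mounted at the origin on the work surface. World frame = base frame: x ahead of the robot, y to its left, z up, the work surface at z = 0. Lengths are in m, angles in rad, forces in N, time in s.
With the tool pointing down it reaches from about 0.3 to 0.775 m from the base axis. Payload 14.6 kg.
Tool frame: the origin (TCP) lies at the very end of the fingers, on their centre line; the grasp point (between the pads) lies 19 mm behind it; z points along the fingers, x is the direction in which the jaws open and shut, and the axes are right-handed (so a half turn about z gives the same grasp; the last joint's range is limited). The gripper opens to 94 mm and grips with 3 to 60 N. Pads are 16 mm wide; open, the fingers measure 119 mm over their backs; the gripper's body (75 mm by 177 mm) begins 78 mm behind the grasp point.
Start: joints at [1.194, 0.3, 1.521, -0, 1.321, -0.067], TCP at [0.168, 0.524, 0.205] pointing down, gripper open.
Joint ranges: [-3.03, 3.03], [-0.79, 2.21], [0.23, 2.52], [-1.04, 4.18], [0, 3.07], [-2.55, 2.55]. Speed limits (rad/s): [2.22, 2.22, 2.57, 3.14, 3.14, 3.14].

INTERFACE

Orientations are given as [roll, pitch, yaw] about the fixed x, y, z axes, in that order (R = Rz(yaw) Ry(pitch) Rx(roll)).
In Python, from station import ctrl gives the robot as it stands.
- The arm moves only by the shell command python3 -m inch 'ROWS' [FORCE]. ROWS is JSON, one flat list of numbers, 7 for each row, row after row: the shift along the tool's x, y, z in cm, then the turn, a rotation vector about the tool's x, y, z in rad, then the opening, from 0 (shut) to 1 (fully open). In form: [tx, ty, tz, wx, wy, wz, claw, tx, ty, tz, wx, wy, wz, claw, ...]. A call has 1 to 20 rows; each row shifts and turns the commanded pose from where the row before left it, along the tool's axes as they then stand; what a row does not reach is not made up. A row lasts 1/8 s, in which the tool goes at most 62.5 mm and 10.7 degrees, less where a joint would pass 70% of its speed; a pose out of reach is approached as far as the arm can. A call is refused whole if a number of a shift passes 6.25 or a number of a turn 0.188, either way. A call with a gripper value outside its range is refused whole. The fingers move at their own pace and stop on an object; FORCE is the grip in N (left out, the last holds). Time passes only in rows, so rows that do not move let the fingers close. It gives the time, the measured TCP pose, the force and the opening at its end, in the units of the state.
- ctrl.get_obs(): the state, without advancing time (a new reading comes with each control period).
- ctrl.camera(name): name is "scene" or "side" or "wrist"; returns (picture, depth): 400x640x3 uint8, red, green, blue; 400x640 float32, m along the optical axis (not along the pixel's ray), 0 where there is no reading.
- ctrl.camera_params(name): a dict with "vertical_fov" (degrees; the focal length in pixels is half the picture's height over the tangent of half this angle, whatever the lens; pixels are square), "cx", "cy" (the principal point, pixels), "camera_from_world" (4x4, takes a point from world to camera coordinates); the wrist camera has in their place "mount" (4x4, takes a point from camera to tool coordinates, whose origin is the TCP and whose axes are the tool frame's). Camera axes: x right, y down, z forward; pixel columns grow to the right and rows downward; lengths in m; the calibration is good to about 2 mm. A picture is of the moment at which its call begins: read the wrist's pose just before it. camera_params takes no time and is no camera call.
- ctrl.hand_in(): hands the job in, once; it reports no verdict.
Trained networks look in the newest picture that a camera, given by its name, has taken for a name from the list of things; names that differ only in an ending like _2 or _b are one class to them, and where a whole thing is asked for, a point or a joint stands for the part that bears it (a point fixed in the world has none). Each returns a list of dicts, best first, with "score" (0 to 1); they miss things now and then, are a little off and sometimes report something else, mostly with a low value. They report only what shows in the picture. A call takes as long as a camera call. They do not tell look-alikes from the thing itself.
- ctrl.spot_in(camera, label): "bbox" ([centre column, centre row, width, height] in pixels, round what is visible of it).
- ctrl.place_of(camera, label): "centre" ([column, row] in pixels: a listed point, or the origin of a listed thing).
The state is a dict: "time_s": time; "qpos": joint angles; "joint_vel": joint speeds; "tau": joint torques, N m; "ee_pos": TCP position; "eef_rot": TCP orientation; "force": force on the tool from outside, world axes, zero at the start; "moment": the same for the moment, N m; "grip_width": finger opening in m.
Only numpy, scipy, OpenCV 4.12 (cv2) and the standard library are available. Lean on these libraries where they do the work, as an engineer would, in place of code of your own. Each camera call takes 0.05 s, during which the arm holds its last target. There are 200 camera calls.

TASK

Take the pendulum angle gauge by its grip block and first seat its vee foot upright and square astride the clamped pipe, over the band of masking tape. Then rock it round the pipe, the foot still bearing, until the swinging pointer settles between the two prongs of the setting mark, and finish holding it still there with a gentle push so that the side port can be scribed; do not let go. Leave the other things on the bench where they are.

Things in the scene. Friction and masses are not known exactly. Their poses are not given: they have to be found in the camera images.
- gauge_grip (a point): Centre of the grip block of the loose upright pendulum angle gauge, 142 mm above its foot tips. Block: 24 mm along x, 30 mm along y (pinch it this way, then the gauge cannot turn in the fingers), from 116 (top of the dial housing) to 168 mm above the foot tips. Axes are the gauge's own: x out of the white dial face (roughly away from the robot at the start), z up through the grip, y across.
- gauge_seat (a point): Point on the gauge's centre line 147.7 mm below gauge_grip (5.7 mm below the foot tips): it lies on the pipe's axis when both legs of the vee bear on the pipe. Same axes as gauge_grip.
- gauge: The same gauge, 0.36 to 0.6 kg, 168 mm tall. Origin on its centre line level with the foot tips. Foot: inverted 90 degree vee of two legs, 36 mm wide along x, 57 mm across the tips along y. Dial housing: round, 80 mm across, 22 mm thick, centred 76 mm above the foot tips.
- tape_mid (a point): Centre of the 36 mm wide band of masking tape round the fixed, level steel pipe of 48 mm diameter: a point ON THE PIPE'S AXIS, 85 mm above the bench. x runs along the pipe (roughly away from the robot), z up, y across.
- pipe: The fixed pipe, 48 mm in diameter, 370 mm long, with a 110 mm flange at its far end, in two block clamps 130 mm before and behind its middle (each 30 mm long, their bolts reaching 130 mm above the bench). Origin on the bench under its middle, x along it. The tape lies between the clamps, at most 45 mm from the middle.
- pointer (a joint): Angle of the swinging pointer about the gauge's +x (rad): 0 along the gauge's own z, growing as the tip goes towards the gauge's -y. A weighted pendulum whose tip always seeks the world's up: rolling the gauge by an angle a about its own +x makes it read -a. Lightly damped: swings at about 3 Hz, settles in about 2 s.
- index (a joint): Angle of the setting mark (a small steel fork with two prongs, on the ring round the dial), measured as for the pointer: 0.22 to 0.56 rad, towards the gauge's -y. It stays where it is set. Its shank, 9 mm wide, is folded over the housing's rim (43 mm from the pivot) and shows from above. The pointer is on the mark when both joints read the same.
- pointer_tip (a point): Tip of the pointer, 31.5 mm from its pivot (the pivot is on the dial face 76 mm above the foot tips); z runs from pivot to tip.
- index_tip (a point): Middle of the gap between the two prongs (4.4 mm wide) at the pointer tip's radius; z runs from the pivot outward.
- pressure_gauge: Bystander, loose: a round pressure gauge 68 mm across standing on a brass stem and a round steel base, 102 mm tall; not the angle gauge; origin at its underside.
- ball_valve: Bystander, loose: a steel ball valve 85 mm long with a flat lever, lying; origin at its underside.
- spanner: Bystander, loose: a 190 mm spanner lying flat; origin at its underside.
- offcut: Bystander, loose: a short standing offcut of the pipe, 48 mm across and 55 mm tall; origin at its underside.
- tape_roll: Bystander, loose: a roll of masking tape lying flat, 96 mm across and 36 mm tall; origin at its underside.
- fitting: Bystander, loose: a brass pipe fitting standing upright, 38 mm across and 52 mm tall; origin at its underside.
- screwdriver: Bystander, loose: a 170 mm screwdriver lying flat; origin at its underside.
There are look-alikes about, which are no part of the job. What is shaped like the gauge but green is not meant.

How it is judged:
By the outcome, as a careful person would: the job done as asked, in the order asked, and still so for the second after the job is handed in, while the arm keeps its last pose, push and grip.
It also fails if it takes over 51 s, if anything falls off the work surface, if the arm or the gripper's body presses on something with over 40 N, if the wrist force passes 120 N, or if a joint passes its speed limit or range.

## Working session

There is one attempt and no reset: what is moved stays moved. The work goes in short steps, Python scripts to look and compute and a shell command to move; the robot and the scene stay as the last step left them, time stands still between calls to the robot, and variables do not carry over. Pictures are saved under pics/ and viewed, about 8 in all and at most 12, crops included, and the job is handed in when it is done.

```bash
ls; mkdir -p pics; cat > h.py <<'E'
import numpy as np, cv2
from station import ctrl
from scipy.spatial.transform import Rotation as R
def T_tool():
    o=ctrl.get_obs(); T=np.eye(4); T[:3,:3]=R.from_euler('xyz',o['eef_rot']).as_matrix(); T[:3,3]=o['ee_pos']; return T
def cam(name):
    T=T_tool(); p=ctrl.camera_params(name); im,d=ctrl.camera(name)
    W=T@np.array(p['mount']) if name=='wrist' else np.linalg.inv(np.array(p['camera_from_world']))
    f=im.shape[0]/2/np.tan(np.radians(p['vertical_fov'])/2)
    return im,d,dict(W=W,f=f,cx=p['cx'],cy=p['cy'])
def ray(c,u,v):
    return c['W'][:3,3], c['W'][:3,:3]@np.array([(u-c['cx'])/c['f'],(v-c['cy'])/c['f'],1])
def at_z(c,u,v,z):
    o,r=ray(c,u,v); return o+r*(z-o[2])/r[2]
def at_d(c,u,v,d):
    o,r=ray(c,u,v); return o+r*d
def cloud(c,d):
    v,u=np.mgrid[:d.shape[0],:d.shape[1]]
    P=np.stack([(u-c['cx'])/c['f']*d,(v-c['cy'])/c['f']*d,d],-1)
    return P@c['W'][:3,:3].T+c['W'][:3,3]
def proj(c,p):
    q=c['W'][:3,:3].T@(np.array(p)-c['W'][:3,3]); return q[0]/q[2]*c['f']+c['cx'],q[1]/q[2]*c['f']+c['cy']
def save(n,im): cv2.imwrite('pics/'+n,cv2.cvtColor(im,cv2.COLOR_RGB2BGR))
E
python3 - <<'E'
from h import *
np.set_printoptions(precision=4,suppress=True)
for n in ['scene','side']:
    im,d,c=cam(n); save(n+'0.png',im); np.savez('pics/'+n+'0.npz',im=im,d=d,**c)
    print(n,c['W'],c['f'],c['cx'],c['cy'])
    for l in ['gauge_grip','gauge_seat','tape_mid','pointer_tip','index_tip']:
        for r in ctrl.place_of(n,l)[:3]:
            u,v=r['centre']; dd=d[int(round(v)),int(round(u))] if 0<=v<399 and 0<=u<639 else 0
            print(l,round(r['score'],2),np.round([u,v]),at_d(c,u,v,dd))
E
```

```text
pics
scene [[-0.662   0.6014 -0.4473  1.0373]
 [ 0.7495  0.5332 -0.3924  0.4426]
 [ 0.0025 -0.595  -0.8037  0.9954]
 [ 0.      0.      0.      1.    ]] 418.23231591282433 321.3434924788912 200.22197713256764
gauge_grip 0.82 [314. 115.] [ 0.3525 -0.1885  0.1576]
gauge_grip 0.69 [245. 151.] [ 0.5846 -0.2311  0.1587]
gauge_grip 0.31 [432. 240.] [0.396  0.281  0.0224]
gauge_seat 0.66 [254. 185.] [ 0.5847 -0.2218  0.0199]
tape_mid 0.78 [302. 210.] [ 0.5975 -0.0105  0.1038]
pointer_tip 0.51 [436. 240.] [0.3985 0.2903 0.0338]
pointer_tip 0.41 [242. 165.] [ 0.5808 -0.2662  0.0722]
index_tip 0.59 [313. 120.] [ 0.353  -0.1912  0.1391]
index_tip 0.51 [243. 161.] [ 0.5876 -0.2492  0.1075]
side [[ 0.88   -0.3072  0.3622  0.0607]
 [-0.4746 -0.5945  0.6491 -0.804 ]
 [ 0.016  -0.7431 -0.669   0.9605]
 [ 0.      0.      0.      1.    ]] 409.71578143105086 319.4901591837105 198.10523998625192
gauge_grip 0.86 [382. 242.] [ 0.5613 -0.2508  0.1554]
gauge_grip 0.81 [293. 263.] [ 0.3239 -0.2035  0.1523]
gauge_grip 0.35 [341. 228.] [ 0.5624 -0.0474  0.0205]
gauge_seat 0.77 [380. 277.] [ 0.5633 -0.2635  0.0204]
gauge_seat 0.74 [299. 295.] [ 0.3345 -0.2132  0.021 ]
tape_mid 0.47 [345. 205.] [ 0.5767 -0.0382  0.1048]
pointer_tip 0.62 [249. 187.] [0.3735 0.259  0.0313]
pointer_tip 0.4 [384. 239.] [ 0.5661 -0.2523  0.1658]
index_tip 0.62 [300. 270.] [ 0.3407 -0.2084  0.1219]
index_tip 0.42 [392. 252.] [ 0.6606 -0.1917 -0.0004]
```

```bash
python3 - <<'E'
import cv2,numpy as np
a=cv2.imread('pics/scene0.png');b=cv2.imread('pics/side0.png')
cv2.imwrite('pics/m0.png',np.vstack([cv2.resize(a[40:340,120:560],(586,400)),cv2.resize(b[130:330,150:590],(586,200*586//440))])[:660] if 0 else cv2.resize(np.vstack([a[60:300,80:560],b[120:330,100:580]]),None,fx=1.3,fy=1.3))
E
```

```text
(no output)
```

View pics/m0.png

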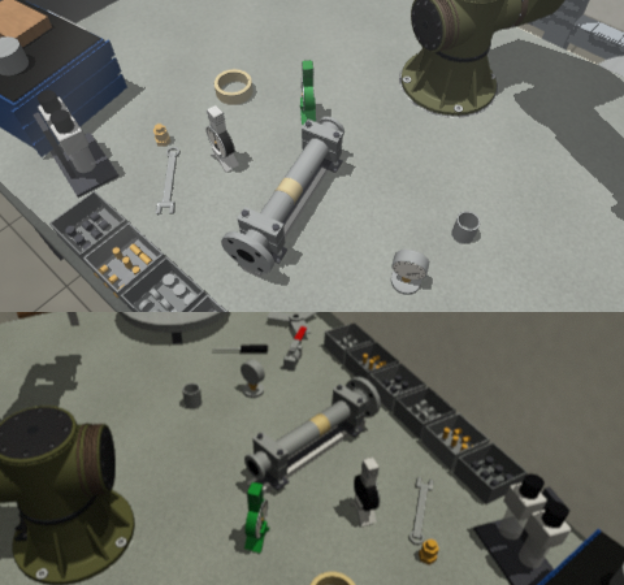

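The gauge is the silver/black one, at scene pixel ≈(245,151). The green one near the pipe's near end is the decoy. The tape is at ≈(302,210). Next I'll fit the pipe and grip from the depth.

```bash
python3 - <<'E'
from h import *
np.set_printoptions(precision=4,suppress=True)
G=[];P=[];H=[];TP=[]
for n in ['scene','side']:
    z=np.load(f'pics/{n}0.npz'); c={k:z[k] for k in ['W','f','cx','cy']}; X=cloud(c,z['d']); im=z['im'].astype(int)
    near=np.hypot(X[...,0]-.575,X[...,1]+.24)<.06
    m=near&(X[...,2]>.125)&(X[...,2]<.18); g=X[m]; G.append(g)
    top=g[g[:,2]>.162]; print(n,'grip',len(g),g.mean(0),g.min(0),g.max(0),'top',len(top),top.mean(0) if len(top) else 0)
    m=near&(X[...,2]>.04)&(X[...,2]<.112); h=X[m]; H.append(h); print(' housing',len(h),h.mean(0))
    m=(abs(X[...,0]-.585)<.13)&(abs(X[...,1]+.02)<.12)&(X[...,2]>.075)&(X[...,2]<.12); p=X[m]; P.append(p)
    t=m&((im[...,0]-im[...,2])>40); TP.append(X[t]); print(' tape',t.sum(),X[t].mean(0),im[t].mean(0) if t.any() else 0)
H=[h for h in H]
h=np.vstack(H); C=np.cov(h[:,:2].T); w,v=np.linalg.eigh(C); print('housing normal',v[:,0],w,np.degrees(np.arctan2(v[1,0],v[0,0])))
g=np.vstack(G); print('grip rect',cv2.minAreaRect(g[:,:2].astype(np.float32)*1000))
# pipe fit: cylinder
from scipy.optimize import least_squares
p=np.vstack(P)
def res(q):
    y0,th,zc=q; n=np.array([-np.sin(th),np.cos(th)])
    return np.hypot((p[:,:2]-[.59,y0])@n,p[:,2]-zc)-.024
s=least_squares(res,[-.02,.3,.085],loss='soft_l1',f_scale=.002); print('pipe',s.x,np.degrees(s.x[1]),np.median(abs(s.fun)),len(p))
th=s.x[1];d=np.array([np.cos(th),np.sin(th)])
for t in TP:
    a=(t[:,:2]-[.59,s.x[0]])@d; print('tape along',a.min(),a.max(),np.percentile(a,[5,95]), 'mid',np.array([.59,s.x[0]])+d*np.percentile(a,[3,97]).mean())
E
```

```text
scene grip 187 [ 0.5776 -0.2368  0.1528] [ 0.561  -0.2606  0.1251] [ 0.5885 -0.224   0.1693] top 77 [ 0.575  -0.2414  0.1658]
 housing 321 [ 0.5832 -0.2309  0.0802]
 tape 153 [ 0.5825 -0.0237  0.1054] [202.9935 188.9804 149.8301]
side grip 208 [ 0.5683 -0.2495  0.1524] [ 0.5578 -0.262   0.1252] [ 0.5863 -0.2256  0.1694] top 83 [ 0.571  -0.2459  0.1658]
 housing 386 [ 0.5647 -0.2563  0.0805]
 tape 131 [ 0.5864 -0.0361  0.1021] [167.9466 149.8092 100.8702]
housing normal [-0.9828  0.1847] [0.0001 0.0007] 169.35640263030825
grip rect ((573.1098022460938, -242.85675048828125), (36.89933395385742, 26.68512535095215), 81.00747680664062)
pipe [-0.0251  0.2521  0.0842] 14.445591278903951 0.001426765384108037 2715
tape along -0.024864685122590983 0.011738805071402823 [-0.0217  0.0088] mid [ 0.5834 -0.0268]
tape along -0.02414610026778057 0.014007220864153343 [-0.0219  0.0104] mid [ 0.5845 -0.0265]
```

```bash
python3 - <<'E'
from h import *
np.set_printoptions(precision=4,suppress=True)
print(ctrl.get_obs()); print(T_tool()); p=ctrl.camera_params('wrist'); print(p)
T=T_tool(); print('tool shift to above gauge cm', T[:3,:3].T@(np.array([.573,-.243,.30])-T[:3,3])*100)
E
```

```text
{'time_s': 0.6, 'qpos': array([ 1.1944,  0.2999,  1.521 ,  0.    ,  1.3207, -0.0666]), 'joint_vel': array([ 0.0003,  0.0002, -0.0007,  0.0008, -0.0023,  0.0006]), 'tau': array([ -0.0009, -53.1476, -35.2837,   0.0708,   0.0212,   0.    ]), 'ee_pos': array([0.1677, 0.5238, 0.2054]), 'eef_rot': array([-3.1416,  0.0001,  1.261 ]), 'force': array([-0.2585, -0.0265, -0.3892]), 'moment': array([-0.0543,  0.0432,  0.0079]), 'grip_width': 0.09368304496914326}
[[ 0.3049  0.9524 -0.      0.1677]
 [ 0.9524 -0.3049 -0.0001  0.5238]
 [-0.0001 -0.     -1.      0.2054]
 [ 0.      0.      0.      1.    ]]
{'vertical_fov': 70.70110854321692, 'cx': 317.46135625465956, 'cy': 199.2115874328058, 'mount': array([[ 1.    , -0.0009,  0.0012,  0.0007],
       [ 0.0006,  0.9705,  0.2411, -0.0698],
       [-0.0014, -0.2411,  0.9705, -0.1792],
       [ 0.    ,  0.    ,  0.    ,  1.    ]])}
tool shift to above gauge cm [-60.6722  61.9807  -9.4544]
```

```bash
python3 -m inch '[-4.05,4.13,-0.63,0,0,0,1,-4.05,4.13,-0.63,0,0,0,1,-4.05,4.13,-0.63,0,0,0,1,-4.05,4.13,-0.63,0,0,0,1,-4.05,4.13,-0.63,0,0,0,1,-4.05,4.13,-0.63,0,0,0,1,-4.05,4.13,-0.63,0,0,0,1,-4.05,4.13,-0.63,0,0,0,1,-4.05,4.13,-0.63,0,0,0,1,-4.05,4.13,-0.63,0,0,0,1,-4.05,4.13,-0.63,0,0,0,1,-4.05,4.13,-0.63,0,0,0,1,-4.05,4.13,-0.63,0,0,0,1,-4.05,4.13,-0.63,0,0,0,1,-4.05,4.13,-0.63,0,0,0,1]' 
python3 -m inch '[0,0,0,0,0,0.18,1,0,0,0,0,0,0.18,1,0,0,0,0,0,0.18,1,0,0,0,0,0,0.18,1,0,0,0,0,0,0.18,1,0,0,0,0,0,0.18,1,0,0,0,0,0,0.18,1,0,0,0,0,0,0.18,1,0,0,0,0,0,0.18,1,0,0,0,0,0,0.18,1,0,0,0,0,0,0.18,1,0,0,0,0,0,0.18,1,0,0,0,0,0,0.18,1,0,0,0,0,0,0.18,1,0,0,0,0,0,0.18,1,0,0,0,0,0,0.18,1,0,0,0,0,0,0.138,1,0,0,0,0,0,0,1]'
python3 - <<'E'
from h import *
np.set_printoptions(precision=4,suppress=True)
im,d,c=cam('wrist'); np.savez('pics/w1.npz',im=im,d=d,**c); save('w1.png',im)
X=cloud(c,d); o=ctrl.get_obs(); print(o['ee_pos'],o['eef_rot'],o['qpos'])
m=(np.hypot(X[...,0]-.573,X[...,1]+.243)<.05)&(X[...,2]>.157)&(X[...,2]<.18)
print(m.sum(),X[m].mean(0),cv2.minAreaRect(X[m][:,:2].astype(np.float32)*1000))
for l in ['gauge_grip','pointer_tip','index_tip']:
    for r in ctrl.place_of('wrist',l)[:3]: print(l,r)
E
```

```text
time_s: 2.48
ee_pos: [0.5731, -0.2454, 0.3002]
eef_rot: [3.141, -0.0, 1.261]
force: [-0.3, -0.3, 0.9]
grip_width: 0.0939
time_s: 4.72
ee_pos: [0.5725, -0.2436, 0.2999]
eef_rot: [3.141, 0.0, -1.756]
force: [0.5, -0.9, -0.5]
grip_width: 0.094
[ 0.5725 -0.2436  0.2999] [ 3.1415  0.     -1.7539] [-0.4612  0.4209  1.143  -0.      1.5778  1.2927]
571 [ 0.5749 -0.2429  0.167 ] ((573.9417724609375, -242.72943115234375), (28.917583465576172, 24.41736602783203), 79.34700775146484)
gauge_grip {'centre': [317.9, 185.4], 'score': 0.97}
gauge_grip {'centre': [317.6, 353.0], 'score': 0.79}
pointer_tip {'centre': [317.4, 171.4], 'score': 0.51}
pointer_tip {'centre': [200.7, 200.6], 'score': 0.43}
pointer_tip {'centre': [319.5, 330.1], 'score': 0.36}
index_tip {'centre': [320.5, 334.5], 'score': 0.58}
index_tip {'centre': [316.7, 186.4], 'score': 0.52}
index_tip {'centre': [322.4, 170.6], 'score': 0.45}
```

View pics/w1.png

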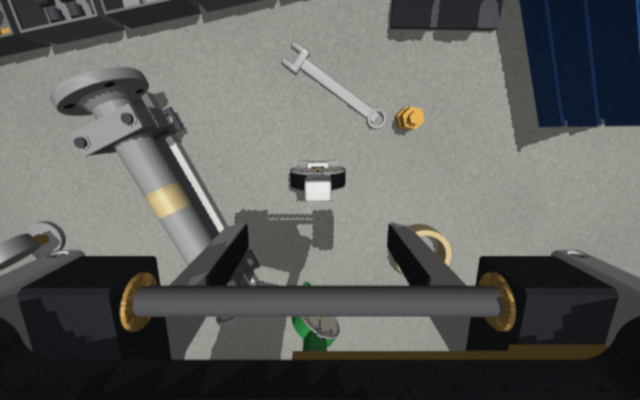

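Wrist view: the grip block's white top is at (318,190) with the dial edge just above it at (318,168), in front of the camera. The tape is at (165,200) and the green decoy at (318,330). The grip fit is (0.574, -0.2427), yaw -10.65°. I'll descend and grip.

```bash
python3 -m inch '[-0.1,-0.13,0,0,0,0,1,0,0,3,0,0,0,1,0,0,3,0,0,0,1,0,0,3,0,0,0,1,0,0,3,0,0,0,1,0,0,2.5,0,0,0,1,0,0,2,0,0,0,1,0,0,1,0,0,0,1,0,0,0,0,0,0,1,0,0,0,0,0,0,0,0,0,0,0,0,0,0,0,0,0,0,0,0,0,0,0,0,0,0,0,0,0,0,0,0,0,0,0,0,0,0,0,0,0,0]' 45
python3 -m inch '[0,0,-2,0,0,0,0,0,0,-4,0,0,0,0,0,0,-5,0,0,0,0,0,0,-4,0,0,0,0,0,0,-2,0,0,0,0,0,0,0,0,0,0,0,0,0,0,0,0,0,0,0,0,0,0,0,0,0,0,0,0,0,0,0,0,0,0,0,0,0,0,0,0,0,0,0,0,0,0,0,0,0,0,0,0]'
python3 - <<'E'
from h import *
np.set_printoptions(precision=4,suppress=True)
im,d,c=cam('wrist'); np.savez('pics/w2.npz',im=im,d=d,**c)
o=ctrl.get_obs(); print(o['time_s'],o['ee_pos'],o['eef_rot'],o['grip_width'],o['force'])
ims,ds,cs=cam('scene')
for l in ['gauge_grip','gauge_seat','pointer_tip','index_tip']:
    for r in ctrl.place_of('wrist',l)[:2]: print(l,r)
    for r in ctrl.place_of('scene',l)[:2]: print('  scene',l,r)
u,v=map(int,proj(cs,o['ee_pos']+np.array([0,0,-.05]))); print(u,v)
a=cv2.resize(im[60:220,220:420],(800,640),interpolation=cv2.INTER_CUBIC)[:, :]
b=cv2.resize(ims[v-50:v+50,u-60:u+60],(480,400),interpolation=cv2.INTER_CUBIC)
canvas=np.zeros((400,800,3),np.uint8)
canvas[:, :400]=cv2.resize(im[80:220,250:390],(400,400),interpolation=cv2.INTER_CUBIC)
canvas[:, 400:]=cv2.resize(ims[v-50:v+50,u-50:u+50],(400,400),interpolation=cv2.INTER_CUBIC)
save('m2.png',canvas)
E
```

```text
time_s: 6.8
ee_pos: [0.574, -0.2429, 0.1249]
eef_rot: [-3.142, -0.0, -1.757]
force: [1.1, -0.1, 0.7]
grip_width: 0.0376
6.85 [ 0.5739 -0.2429  0.1249] [ 3.1415 -0.     -1.757 ] 0.033471715413581425 [-0.0351 -0.3097  0.2909]
gauge_grip {'centre': [317.1, 242.5], 'score': 0.68}
  scene gauge_grip {'centre': [246.0, 148.8], 'score': 0.82}
  scene gauge_grip {'centre': [315.6, 116.6], 'score': 0.75}
gauge_seat {'centre': [318.0, 188.0], 'score': 0.87}
  scene gauge_seat {'centre': [313.3, 149.7], 'score': 0.84}
  scene gauge_seat {'centre': [249.9, 188.7], 'score': 0.76}
pointer_tip {'centre': [318.1, 209.3], 'score': 0.65}
  scene pointer_tip {'centre': [244.1, 163.1], 'score': 0.45}
index_tip {'centre': [332.3, 209.6], 'score': 0.76}
  scene index_tip {'centre': [241.3, 161.2], 'score': 0.63}
  scene index_tip {'centre': [313.4, 124.2], 'score': 0.48}
249 167$: bad value
```

View pics/m2.png

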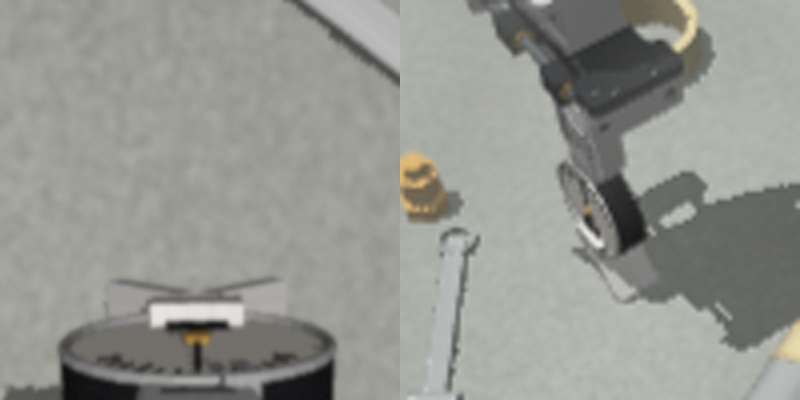

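```bash
python3 -m inch '[0,0,0,0,0,0,0,0,0,0,0,0,0,0,0,0,0,0,0,0,0,0,0,-2,0,0,0,0,0,0,-4,0,0,0,0,0,0,-5,0,0,0,0,0,0,-4,0,0,0,0,0,0,-2,0,0,0,0]' 45
python3 - <<'E'
from h import *
np.set_printoptions(precision=4,suppress=True)
im,d,c=cam('wrist'); np.savez('pics/w3.npz',im=im,d=d,**c)
o=ctrl.get_obs(); print(o['time_s'],o['ee_pos'],o['eef_rot'],o['grip_width'],o['force'])
for l in ['gauge_grip','gauge_seat','pointer_tip','index_tip']:
    for r in ctrl.place_of('wrist',l)[:2]: print(l,r)
a=im[175:265,255:385]
save('m3.png',cv2.resize(a,(780,540),interpolation=cv2.INTER_CUBIC))
E
```

```text
time_s: 8.3
ee_pos: [0.574, -0.243, 0.297]
eef_rot: [-3.14, -0.001, -1.757]
force: [-0.6, -1.1, -4.6]
grip_width: 0.0299
8.35 [ 0.5743 -0.2431  0.2989] [-3.1376 -0.0012 -1.757 ] 0.02984381301122273 [-0.0021  0.249  -0.8885]
gauge_grip {'centre': [315.7, 356.3], 'score': 0.6}
gauge_grip {'centre': [315.4, 245.6], 'score': 0.55}
gauge_seat {'centre': [320.7, 189.3], 'score': 0.72}
pointer_tip {'centre': [319.1, 208.7], 'score': 0.7}
pointer_tip {'centre': [319.8, 332.8], 'score': 0.52}
index_tip {'centre': [327.4, 207.8], 'score': 0.69}
index_tip {'centre': [319.1, 337.1], 'score': 0.69}
```

View pics/m3.png

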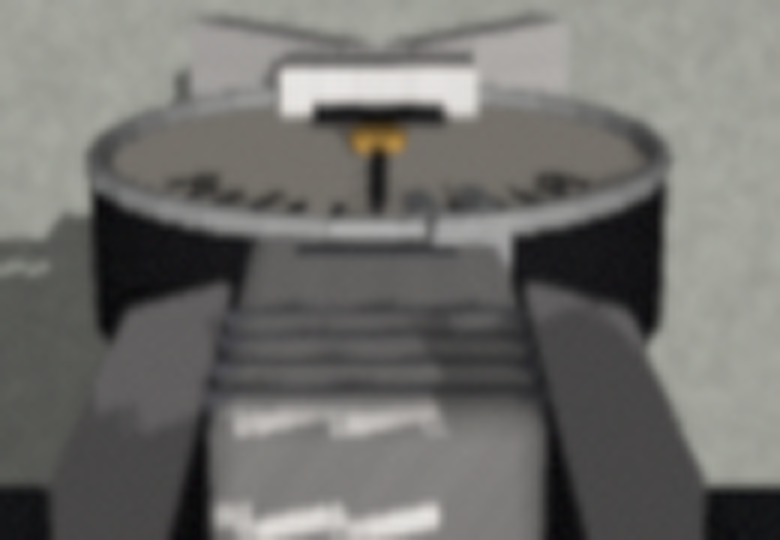

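The pointer tip is at crop x≈378, the prong blobs at ≈418 and 468, and the shank spans ≈432–512. Next I'll project a gauge model to get the mark's angle.

```bash
python3 - <<'E'
from h import *
z=np.load('pics/w3.npz'); m=np.array(ctrl.camera_params('wrist')['mount']); c=dict(W=m,f=z['f'],cx=z['cx'],cy=z['cy'])
def px(x,y,zz,gz=.142): # gauge coords -> crop px
    u,v=proj(c,[-y,-x,-.019-(zz-gz)]); return round((u-255)*6,0),round((v-175)*6,0)
print('housing L/R',px(.011,.04,.076),px(.011,-.04,.076),'pivot',px(.012,0,.076),'tip',px(.014,0,.1075),'top block',px(.012,.015,.168),px(.012,-.015,.168),'foot',px(.018,.0285,0),px(.018,-.0285,0))
for i in [.24,.28,.32,.36]:
    s,k=np.sin(i),np.cos(i)
    sh=[px(.011,-.043*s-a*k,.076+.043*k-a*s) for a in(-.0045,0.0045)]
    pr=[px(.014,-.0315*s-a*k,.076+.0315*k-a*s) for a in(-.0022,0,.0022)]
    print(i,'shank',sh,'prongs',pr)
E
python3 - <<'E'
import cv2,numpy as np
z=np.load('pics/w3.npz')['im']
a=z[195:220,312:352]
cv2.imwrite('pics/m4.png',cv2.cvtColor(cv2.resize(a,(800,500),interpolation=cv2.INTER_NEAREST),cv2.COLOR_RGB2BGR))
E
```

```text
housing L/R (np.float64(93.0), np.float64(162.0)) (np.float64(672.0), np.float64(162.0)) pivot (np.float64(382.0), np.float64(155.0)) tip (np.float64(383.0), np.float64(204.0)) top block (np.float64(210.0), np.float64(420.0)) (np.float64(562.0), np.float64(420.0)) foot (np.float64(223.0), np.float64(20.0)) (np.float64(539.0), np.float64(20.0))
0.24 shank [(np.float64(435.0), np.float64(256.0)), (np.float64(511.0), np.float64(251.0))] prongs [(np.float64(428.0), np.float64(203.0)), (np.float64(446.0), np.float64(201.0)), (np.float64(463.0), np.float64(200.0))]
0.28 shank [(np.float64(450.0), np.float64(256.0)), (np.float64(524.0), np.float64(249.0))] prongs [(np.float64(438.0), np.float64(202.0)), (np.float64(456.0), np.float64(201.0)), (np.float64(473.0), np.float64(199.0))]
0.32 shank [(np.float64(465.0), np.float64(255.0)), (np.float64(538.0), np.float64(247.0))] prongs [(np.float64(448.0), np.float64(201.0)), (np.float64(465.0), np.float64(200.0)), (np.float64(482.0), np.float64(198.0))]
0.36 shank [(np.float64(479.0), np.float64(254.0)), (np.float64(551.0), np.float64(245.0))] prongs [(np.float64(458.0), np.float64(201.0)), (np.float64(475.0), np.float64(199.0)), (np.float64(492.0), np.float64(197.0))]
```

View pics/m4.png

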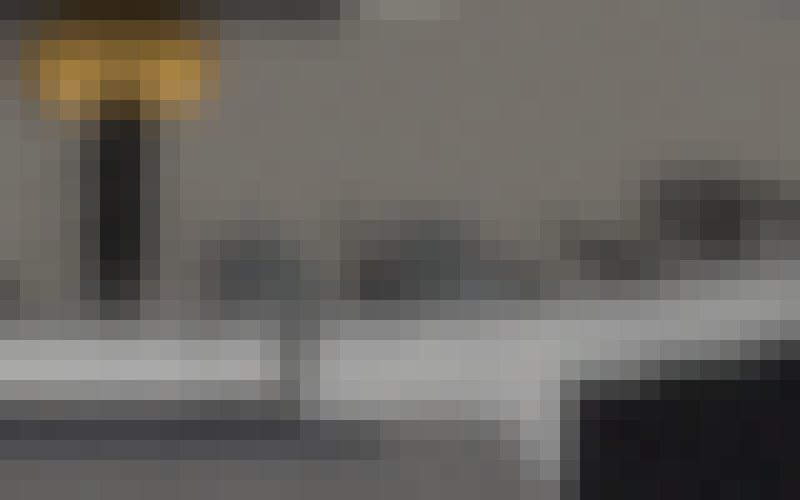

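Corrected for the -3.5 px shift, the shank edges (432, 510) give an index of about 0.245 rad. The gap in the prongs agrees. Now I'll check the pipe from the wrist pictures and work out the move.

```bash
python3 - <<'E'
from h import *
from scipy.optimize import least_squares
np.set_printoptions(precision=4,suppress=True)
for n in ['w1','w3']:
    z=np.load(f'pics/{n}.npz'); c={k:z[k] for k in ['W','f','cx','cy']}; X=cloud(c,z['d']); im=z['im'].astype(int)
    A=np.array([np.cos(.252),np.sin(.252)]); r=X[...,:2]-[.584,-.0266]; a=r@A; b=r@np.array([-A[1],A[0]])
    m=(abs(a)<.1)&(abs(b)<.04)&(X[...,2]>.08)&(X[...,2]<.125); p=X[m]
    def res(q):
        y0,th,zc=q; nn=np.array([-np.sin(th),np.cos(th)]); return np.hypot((p[:,:2]-[.59,y0])@nn,p[:,2]-zc)-.024
    s=least_squares(res,[-.025,.25,.085],loss='soft_l1',f_scale=.002); th=s.x[1]; D=np.array([np.cos(th),np.sin(th)])
    t=m&((im[...,0]-im[...,2])>35); al=(X[t][:,:2]-[.59,s.x[0]])@D; q=np.percentile(al,[3,97])
    print(n,m.sum(),s.x,np.degrees(th),np.median(abs(s.fun)),'tape',t.sum(),q,np.array([.59,s.x[0]])+D*q.mean())
T=T_tool(); print('shift cm',T[:3,:3].T@(np.array([.584,-.0266,.30])-T[:3,3])*100)
E
```

```text
w1 5557 [-0.0242  0.2451  0.0855] 14.043973630527868 0.0006611643026277793 tape 885 [-0.0226  0.0109] [ 0.5843 -0.0256]
w3 5681 [-0.0242  0.2447  0.0856] 14.020548628375348 0.0006744008092759539 tape 902 [-0.0225  0.011 ] [ 0.5844 -0.0256]
shift cm [-21.436    2.9818  -0.6614]
```

```bash
python3 -m inch '[-2,0.3,0,0,0,0,0,-4,0.55,0,0,0,0,0,-4.5,0.65,0,0,0,0,0,-4.5,0.6,0,0,0,0,0,-4,0.55,0,0,0,0,0,-2.43,0.33,0,0,0,0,0,0,0,0,0,0,-0.11,0,0,0,0,0,0,-0.11,0,0,0,0,0,0,-0.11,0,0,0,0,0,0,-0.101,0,0,0,0,0,0,0,0,0,0,0,0,0,0,0,0]'
python3 - <<'E'
from h import *
np.set_printoptions(precision=4,suppress=True)
o=ctrl.get_obs(); print(o['ee_pos'],o['eef_rot'],o['force'],o['moment'],o['grip_width'])
T=T_tool(); print('shift cm',T[:3,:3].T@(np.array([.5844,-.0258,.2156])-T[:3,3])*100, 'dyaw', np.radians(14.05-90)-o['eef_rot'][2])
im,d,c=cam('wrist')
X=cloud(c,d); m=(abs(X[...,0]-.584)<.06)&(abs(X[...,1]+.026)<.06)
for l in ['gauge_seat','tape_mid','index_tip','pointer_tip']: print(l,ctrl.place_of('wrist',l)[:1])
E
```

```text
[ 0.5736 -0.2428  0.2932] [ 3.1392  0.0006 -1.757 ] [-0.2094  0.1036 -4.8422] [-0.0225  0.2025 -0.0088] 0.02989540743704505
shift cm [-21.5169   2.9368   7.7785] dyaw 0.43142856381599026
gauge_seat [{'centre': [319.3, 190.1], 'score': 0.85}]
tape_mid [{'centre': [166.5, 201.1], 'score': 0.97}]
index_tip [{'centre': [328.6, 211.9], 'score': 0.92}]
pointer_tip [{'centre': [319.3, 337.2], 'score': 0.49}]$: bad value
```

```bash
python3 -m inch '[-2,0.3,0,0,0,0,0, -4,0.55,0,0,0,0,0, -4.5,0.65,0,0,0,0,0, -4.5,0.6,0,0,0,0,0, -4,0.55,0,0,0,0,0, -2.5,0.29,0,0,0,0,0, 0,0,0,0,0,-0.11,0, 0,0,0,0,0,-0.11,0, 0,0,0,0,0,-0.11,0, 0,0,0,0,0,-0.101,0, 0,0,0,0,0,0,0, 0,0,0,0,0,0,0, 0,0,0,0,0,0,0]'
python3 - <<'E'
from h import *
np.set_printoptions(precision=4,suppress=True)
o=ctrl.get_obs(); print(o['time_s'],o['ee_pos'],o['eef_rot'],o['force'],o['moment'],o['grip_width'])
T=T_tool(); print('shift cm',T[:3,:3].T@(np.array([.5844,-.0258,.2156])-T[:3,3])*100, 'dyaw', np.radians(14.05)-np.pi/2-o['eef_rot'][2])
im,d,c=cam('wrist'); save('w5.png',im[60:300,180:480])
E
```

```text
time_s: 10.42
ee_pos: [0.5848, -0.026, 0.295]
eef_rot: [-3.142, 0.0, -1.327]
force: [-0.6, -0.1, -3.7]
grip_width: 0.03
10.425 [ 0.5848 -0.026   0.295 ] [-3.1416  0.     -1.3272] [-0.5589 -0.1088 -3.6597] [0.0046 0.1291 0.0645] 0.029993795275200286
shift cm [-0.0251  0.0357  7.9354] dyaw 0.0015811186793823762
```

```bash
python3 -m inch '[0,0,1,0,0,0,0, 0,0,2,0,0,0,0, 0,0,2,0,0,0,0, 0,0,1.5,0,0,0,0, 0,0,0.8,0,0,0,0, 0,0,0.2,0,0,0,0, 0,0,0,0,0,0,0, 0,0,0,0,0,0,0]'
python3 -m inch '[0,0,0.15,0,0,0,0, 0,0,0.1,0,0,0,0, 0,0,0,0,0,0,0]'
python3 -m inch '[0,0,0.1,0,0,0,0, 0,0,0.05,0,0,0,0, 0,0,0,0,0,0,0, 0,0,0,0,0,0,0]'
python3 -c "
from h import *
o=ctrl.get_obs(); print(o['time_s'],o['ee_pos'],o['eef_rot'],o['force'],o['moment'],o['grip_width'])
im,d,c=cam('wrist');im2,d,c=cam('side');u,v=map(int,proj(c,[.584,-.026,.12]))
im3,d,c=cam('scene');a,b=map(int,proj(c,[.584,-.026,.12]))
f=lambda x:cv2.resize(x,(390,390),interpolation=cv2.INTER_CUBIC)
save('m5.png',np.hstack([f(im2[v-50:v+50,u-50:u+50]),f(im3[b-50:b+50,a-50:a+50])]))
"
```

```text
time_s: 11.48
ee_pos: [0.5851, -0.0262, 0.2205]
eef_rot: [-3.141, -0.0, -1.326]
force: [-0.8, -0.8, -4.3]
grip_width: 0.0296
time_s: 11.85
ee_pos: [0.5848, -0.0262, 0.2174]
eef_rot: [3.141, 0.0, -1.326]
force: [0.4, -0.9, -4.0]
grip_width: 0.0299
time_s: 12.35
ee_pos: [0.5849, -0.0263, 0.216]
eef_rot: [-3.141, -0.0, -1.326]
force: [0.6, -1.3, -3.1]
grip_width: 0.03
12.35 [ 0.58490804 -0.02625273  0.21601805] [-3.14144872e+00 -2.70443942e-04 -1.32604277e+00] [ 0.6392068  -1.27809413 -3.05055541] [-0.31616651  0.07567464  0.01049753] 0.029953493229759775
```

View pics/m5.png

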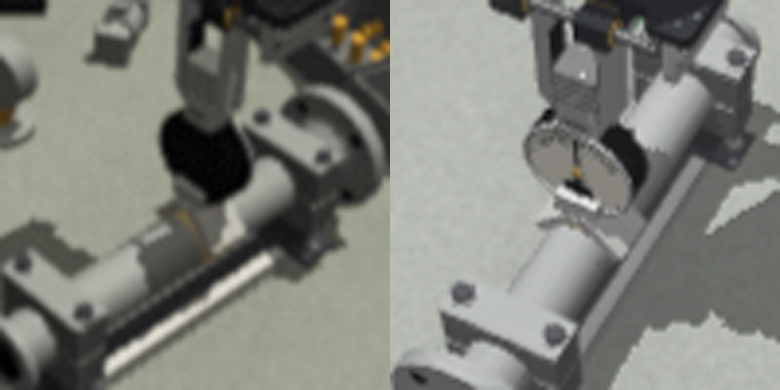

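The gauge sits upright astride the pipe over the tape: side view at (205,220), and in the scene view the pointer is at centre with the dial facing away from the robot. Now a firmer seat.

```bash
python3 -m inch '[0,0,0.05,0,0,0,0, 0,0,0.05,0,0,0,0, 0,0,0,0,0,0,0, 0,0,0,0,0,0,0]'
python3 -m inch '[0,0,0.05,0,0,0,0, 0,0,0.05,0,0,0,0, 0,0,0,0,0,0,0, 0,0,0,0,0,0,0]'
python3 -c "
from h import *
o=ctrl.get_obs(); print(o['time_s'],o['ee_pos'],o['eef_rot'],o['force'],o['moment'])"
```

```text
time_s: 13.0
ee_pos: [0.5851, -0.0264, 0.2157]
eef_rot: [-3.141, -0.001, -1.326]
force: [-0.8, -1.6, 5.1]
grip_width: 0.0299
time_s: 13.5
ee_pos: [0.5852, -0.0263, 0.2157]
eef_rot: [-3.139, -0.001, -1.326]
force: [-2.5, -2.3, 13.4]
grip_width: 0.0296
13.5 [ 0.58520752 -0.02632554  0.2156713 ] [-3.13945901e+00 -1.08370601e-03 -1.32604920e+00] [-2.5296835  -2.34222074 13.39795713] [-0.73498822  0.97898841 -0.03227657]
```

Seated with about 17 N of push, at the predicted height. Next I'll rock it about the pipe axis in two halves.

```bash
python3 -m inch '[-0.13,0,0.001,0,0.0102,0,0, -0.262,0,0.003,0,0.0204,0,0, -0.262,0,0.003,0,0.0204,0,0, -0.262,0,0.003,0,0.0204,0,0, -0.262,0,0.003,0,0.0204,0,0, -0.262,0,0.003,0,0.0204,0,0, 0,0,0,0,0,0,0, 0,0,0,0,0,0,0]'
python3 -c "
from h import *
o=ctrl.get_obs(); T=T_tool(); print(o['time_s'],o['ee_pos'],o['eef_rot'],T[:3,:3].T@o['force'],T[:3,:3].T@o['moment'],(T@[0,0,.1306,1])[:3])"
```

```text
time_s: 14.5
ee_pos: [0.582, -0.0121, 0.2147]
eef_rot: [-3.139, -0.113, -1.326]
force: [-0.7, -0.2, 10.6]
grip_width: 0.0299
14.5 [ 0.582003   -0.01207116  0.21473088] [-3.13868516 -0.11312453 -1.3260032 ] [  1.24359475   0.67172678 -10.52182088] [-0.46648435  0.52314918  0.00370476] [ 0.58594433 -0.02628213  0.08496619]
```

```bash
python3 -m inch '[-0.13,0,0.001,0,0.0102,0,0, -0.262,0,0.003,0,0.0204,0,0, -0.262,0,0.003,0,0.0204,0,0, -0.262,0,0.003,0,0.0204,0,0, -0.262,0,0.003,0,0.0204,0,0, -0.262,0,0.003,0,0.0204,0,0, -0.235,0,0.003,0,0.0184,0,0, 0,0,0,0,0,0,0, 0,0,0,0,0,0,0, 0,0,0,0,0,0,0, 0,0,0,0,0,0,0, 0,0,0,0,0,0,0, 0,0,0,0,0,0,0, 0,0,0,0,0,0,0, 0,0,0,0,0,0,0, 0,0,0,0,0,0,0, 0,0,0,0,0,0,0, 0,0,0,0,0,0,0, 0,0,0,0,0,0,0]'
python3 -c "
from h import *
o=ctrl.get_obs(); T=T_tool(); print(o['time_s'],o['ee_pos'],o['eef_rot'],T[:3,:3].T@o['force'],T[:3,:3].T@o['moment'],(T@[0,0,.1306,1])[:3])
im,d,c=cam('wrist'); print(ctrl.place_of('wrist','pointer_tip')[:1],ctrl.place_of('wrist','index_tip')[:1])
f=lambda x,w,h:cv2.resize(x,(w,h),interpolation=cv2.INTER_CUBIC)
np.save('pics/w6.npy',im)
save('m6.png',np.vstack([f(im[190:222,295:345],780,500)]))
"
```

```text
time_s: 16.88
ee_pos: [0.578, 0.0041, 0.2117]
eef_rot: [-3.138, -0.243, -1.326]
force: [-0.9, 2.3, 11.7]
grip_width: 0.0299
16.875 [0.57802551 0.00409061 0.21166147] [-3.13849664 -0.24321022 -1.32636981] [  0.42936005   0.25757342 -11.97145067] [-0.20505311  0.42354085 -0.00950487] [ 0.58602894 -0.02632759  0.08490565]
[{'centre': [329.1, 207.0], 'score': 0.66}] [{'centre': [327.4, 211.6], 'score': 0.88}]
```

View pics/m6.png

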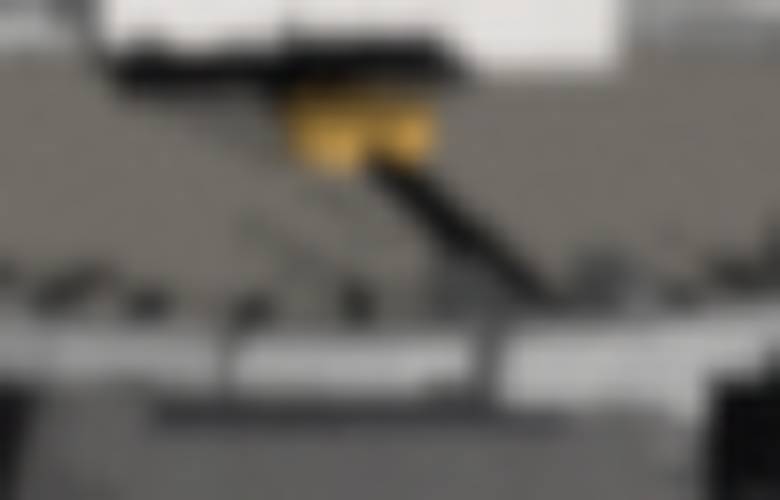

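The pointer tip is at crop (545,300). It lies between the prong blobs at x≈465 and x≈608 (middle ≈537), so it is on the mark to about 0.015 rad. I'll ease the push slightly, let it settle and check again.

```bash
python3 -m inch '[0,0,-0.03,0,0,0,0, 0,0,0,0,0,0,0, 0,0,0,0,0,0,0, 0,0,0,0,0,0,0, 0,0,0,0,0,0,0, 0,0,0,0,0,0,0, 0,0,0,0,0,0,0, 0,0,0,0,0,0,0, 0,0,0,0,0,0,0, 0,0,0,0,0,0,0, 0,0,0,0,0,0,0, 0,0,0,0,0,0,0, 0,0,0,0,0,0,0]'
python3 -c "
from h import *
o=ctrl.get_obs(); T=T_tool(); print(o['time_s'],o['eef_rot'],T[:3,:3].T@o['force'],o['grip_width'],(T@[0,0,.1306,1])[:3])
ims=np.mean([cam('wrist')[0].astype(float) for _ in range(6)],0); im=ims.clip(0,255).astype(np.uint8)
for i in range(3):
  cam('wrist'); print(ctrl.place_of('wrist','pointer_tip')[:1],ctrl.place_of('wrist','index_tip')[:1])
im2,d,c=cam('scene');u,v=map(int,proj(c,[.586,-.01,.14]))
f=lambda x,w,h:cv2.resize(x,(w,h),interpolation=cv2.INTER_CUBIC)
save('m7.png',np.hstack([f(im[196:216,312:342],480,320),f(im2[v-30:v+30,u-30:u+30],320,320)]))
"
```

```text
time_s: 18.65
ee_pos: [0.578, 0.0041, 0.2117]
eef_rot: [-3.139, -0.243, -1.326]
force: [0.1, 1.1, 7.9]
grip_width: 0.0298
18.65 [-3.13870666 -0.24319198 -1.32631819] [ 0.88264402 -0.41384298 -7.95799444] 0.029823799191040053 [ 0.58598174 -0.0263069   0.08493496]
[{'centre': [317.2, 189.6], 'score': 0.69}] [{'centre': [329.6, 208.7], 'score': 0.85}]
[{'centre': [329.4, 205.0], 'score': 0.5}] [{'centre': [328.5, 208.1], 'score': 0.88}]
[{'centre': [331.1, 208.9], 'score': 0.67}] [{'centre': [326.5, 208.4], 'score': 0.91}]
```

View pics/m7.png

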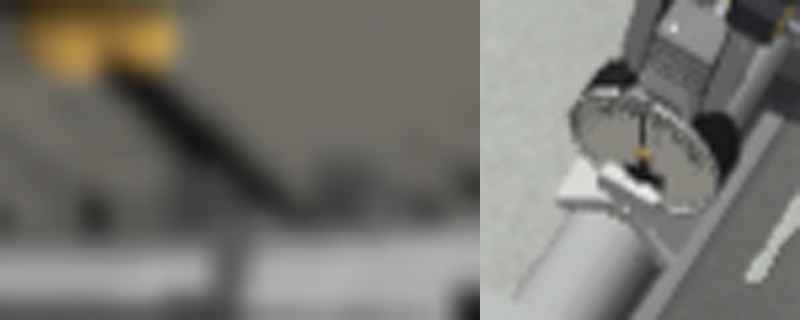

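The left half is a six-frame average: the pointer ends at (288,210), between the prongs at x≈207 and x≈352 (middle ≈280). It is settled, the foot is seated, and the push is steady at 8 N. I'll hand in.

```bash
python3 -c "
from station import ctrl
print(ctrl.hand_in())"
```

```text
the job is handed in; nothing more can be done
None
```

I handed the job in at about 19 s of the 51 s, with the gauge still gripped, rocked to the setting mark and pressed lightly on the pipe. The hand-in gives no verdict.

- **Seating:** I took the silver and black gauge, not the green one, by its grip block. I seated it upright and square astride the pipe, centred on the tape. It bore with about 13 N at the height I had calculated. It ended about 1.5 mm further along the pipe than the tape centre I had measured.
- **Rocking:** I rolled it 0.243 rad about the pipe axis. The bearing point moved less than 1 mm while it rolled.
- **Final check:** A six-frame wrist-camera average shows the pointer at rest between the two prongs, off their middle by about 0.015 rad. I judged this by eye from a blurred crop.
- **Hold:** The wrist reads about 8 N of push, with the grip set at 45 N.

**Checks that disagreed or failed:**
- The trained networks scattered by 1–3 px on the pointer and mark tips, and one pointer reading was plainly wrong, so I relied on the pictures and the shank position.
- The scene camera was too coarse to confirm the alignment.
- The controller refused two of my moves because I miscounted the rows. I retyped them and nothing moved in between.
- I did not take a last picture of the other things on the bench. No unexpected force showed at any stop.

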